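# Air check of a dry chamber with a humidity probe

## Robot

A 6-joint arm with a two-finger parallel gripper is mounted at the origin on a cart in front of the work surface, level with it; the furniture and walls round the work are solid. World frame = base frame: x ahead of the robot, y to its left, z up, the work surface at z = 0. Lengths are in m, angles in rad, forces in N, time in s.
With the tool pointing down it reaches from about 0.3 to 0.775 m from the base axis. Payload 14.6 kg.
Tool frame: the origin (TCP) lies at the very end of the fingers, on their centre line; the grasp point (between the pads) lies 19 mm behind it (ctrl.grasp_offset is the distance from the TCP to the grasp point, in m); z points along the fingers, y is the line along which they close (so a half turn about z gives the same grasp; the last joint's range is limited). The gripper opens to 94 mm and grips with 3 to 60 N. Pads are 16 mm wide; open, the fingers measure 119 mm over their backs; the gripper's body (75 mm by 177 mm) begins 78 mm behind the grasp point.
Start: joints at [1.281, 0.3, 1.521, -0, 1.321, -0.067], TCP at [0.122, 0.536, 0.205] pointing down, gripper open.
Joint ranges: [-3.03, 3.03], [-0.79, 2.21], [0.23, 2.52], [-1.04, 4.18], [0, 3.07], [-2.55, 2.55]. Speed limits (rad/s): [2.22, 2.22, 2.57, 3.14, 3.14, 3.14].

## Interface

Orientations are given as [roll, pitch, yaw] about the fixed x, y, z axes, in that order (R = Rz(yaw) Ry(pitch) Rx(roll)).
In Python, from station import ctrl gives the robot as it stands.
- The arm moves only by the tool step_arm, never from a script. Its argument "plan" is a list that holds one entry, the list of rows, each a list of 6 numbers: the shift along the tool's x, y, z in units of 30 mm (1.0 is 30 mm), then the turn, a rotation vector about the tool's x, y, z in units of 6 degrees (1.0 is 6 degrees). In form: [[[dx, dy, dz, wx, wy, wz], ...]]. A call has 1 to 8 rows; each row is the pose to reach, as a shift and turn from the pose commanded when the call began, along the tool's axes at that moment; what a row does not reach only later rows make up. A row lasts 1/12 s, in which the tool goes at most 41.7 mm and 7.16 degrees, less where a joint would pass 70% of its speed; a pose out of reach is approached as far as the arm can. A call with a gripper value outside its range is refused whole. "grip" is the opening, from 0 (shut) to 1 (fully open), set as the call begins (left out, the last holds). The fingers move at their own pace and stop on an object; "squeeze" is the grip in N (left out, the last holds). Time passes only in rows, so rows that repeat a pose let the fingers close. It gives the time, the measured TCP pose, the force, the opening and the grip force at its end, in the units of the state.
- ctrl.get_obs(): the state, without advancing time (a new reading comes with each control period).
- ctrl.camera(name): name is "side" or "top" or "wrist"; returns the picture (400x640x3 uint8, red, green, blue); there is no depth.
- ctrl.camera_model(name): a dict with "intrinsics" (3x3 intrinsics, pixels), "R" (3x3) and "t" (3): a world point X has camera coordinates R X + t; the wrist camera has in their place "tool_from_camera" (4x4, takes a point from camera to tool coordinates, whose origin is the TCP and whose axes are the flange's). Camera axes: x right, y down, z forward; pixel columns grow to the right and rows downward; lengths in m; the calibration is good to about 2 mm. The wrist camera is an equidistant fisheye: a pixel r from the principal point sees the ray r / f radians off the axis. A picture is of the moment at which its call begins: read the wrist's pose just before it. camera_model takes no time and is no camera call.
- ctrl.hand_in(): hands the job in; it is judged then, once.
Trained networks look in the newest picture that a camera, given by its name, has taken for a name from the list of things; names that differ only in an ending like _2 or _b are one class to them, and where a whole thing is asked for, a point or a joint stands for the part that bears it (a point fixed in the world has none). Each returns a list of dicts, best first, with "confidence" (0 to 1); they miss things now and then, are a little off and sometimes report something else, mostly with a low value. They report only what shows in the picture. A call takes as long as a camera call. They do not tell look-alikes from the thing itself.
- ctrl.masks_of(query, camera): "pixels" (400x640 bool, what is visible of it) and "at" ([column, row] in pixels, amid what is visible of it).
- ctrl.place_of(query, camera): "at" ([column, row] in pixels: a listed point, or the origin of a listed thing).
The state is a dict: "time_s": time; "qpos": joint angles; "joint_vel": joint speeds; "tau": joint torques, N m; "ee_pos": TCP position; "eef_rot": TCP orientation; "force": force on the tool from outside, world axes, zero at the start; "moment": the same for the moment, N m; "grip_width": finger opening in m; "grip_force": force on a finger pad.
Only numpy, scipy, OpenCV 4.12 (cv2) and the standard library are available. Lean on these libraries where they do the work, as an engineer would, in place of code of your own. Each camera call takes 0.05 s, during which the arm holds its last target. There are 200 camera calls.

## Task

Close the clear air check chamber: slide its lid by the tab into the grooved rails, all the way home against the back stop, and let go of it. Then take the humidity probe out of its parking tube and lower it upright through the lid's port until the black ring on its stem is level with the top of the port collar, without touching the port or the chamber, and finish while still holding it there, still and centred in the port, so that a reading can be taken. Leave everything else on the bench where it is.

Things in the scene. Friction and masses are not known exactly. Their poses are not given: they have to be found in the camera images.
- lid: Sliding lid, loose, 0.1 kg, at first flat on the bench: white plate 92 mm along x, 90 along y, 5 thick; origin at the centre of its underside, z up. Leading edge at x = +46 mm. Port in the centre, with a black collar 32 mm wide standing 4 mm above the plate. At the -x end a tongue 44 mm wide (x = -46 to -84, 5 thick) with an upright tab at its outer end to hold the lid by.
- lid_port (a point): Centre of the port at the top rim of its collar, 9 mm above the lid's underside; the bore there is 22 mm wide; axes as the lid's.
- lid_tab (a point): Middle of the top edge of the lid's upright tab, at lid x = -79, y = 0, z = 40 mm. The tab is 10 mm thick along x, 40 mm wide along y, 35 mm high above the tongue; axes as the lid's.
- chamber: Air check chamber, fixed: clear box 92 mm square on a grey plinth 112 mm square, two aluminium rails along x on top; origin at the centre of its underside, z up. Its open mouth is at -x, the back stop at +x (face at x = +46 mm). The lid goes in along +x, its x axis along the chamber's. Rails reach z = 91.5 mm, flare tips 98 mm. A drying cartridge on the floor reaches z = 24 mm.
- chamber_top (a point): Where the lid's origin is when it is home against the stop: centre of the chamber, 80 mm above its underside, level with the groove ledges. Lips' undersides are 7.5 mm higher; groove walls are 47 mm to either side, lips reach in to 40 mm. Grooves start at x = -46 mm; the flares before them, out to x = -61 mm, widen the mouth by 6 mm at sides, top and bottom. Axes as the chamber's.
- probe: Humidity probe, loose, 0.08 kg, 166 mm long, at first upright in its parking tube; origin at its lower tip, z up the axis, round. Dark filter cap 12 mm diameter (z = 0 to 26 mm), steel stem 10 mm (26 to 100), black flange 28 mm (100 to 104), grey handle 22 mm (104 to 162), to be gripped there, top cap 19 mm (to 166).
- probe_tip (a point): Lower end of the probe, on its axis.
- probe_ring (a point): Centre of the thin black immersion ring round the stem, on the axis, 50 mm above the tip.
- parking_stand: Parking tube, fixed: upright white tube, 25 mm outside, 18 mm bore, its rim 116 mm above the bench, on a dark round base 72 mm across; origin at the centre of the base's underside. The probe's flange rests on the rim; lift the probe straight up by 105 mm to free it.
- plate_3: Bystander, loose: white 96-well microplate, 86x128x14 mm, left of the work; origin at the centre of the underside. Leave alone.
- plate_1: Bystander, loose: white 96-well microplate, 86x128x14 mm, at the left front; origin at the centre of the underside. Leave alone.
- small_beaker: Bystander, loose: empty glass beaker, 46 mm across, 58 mm high, behind the work; origin at the centre of the underside. Leave alone.
- label_tape: Bystander, loose: roll of label tape lying flat, 70 mm across, 19 mm high, right of the work; origin at the centre of the underside. Leave alone.
There are look-alikes about, which are no part of the job. Leave any red look-alike of the probe alone.

How it is judged:
On the way, in this order (a step that is already met when the one before it is completed fails the run):
1. the lid is home in the rails and released (x of lid in the frame of chamber between -0.004 and 0.004 m and y of lid in the frame of chamber between -0.005 and 0.005 m and z of lid in the frame of chamber between 0.077 and 0.084 m and angle between the x axis of lid and the x axis of chamber, either way round below 0.06 rad and angle between lid's own z axis and vertical below 0.05 rad and contact force between lid and the fingers below 0.1 N), for 0.2 s.
2. the probe is held clear of its parking tube (height (world z) of probe_tip above 0.095 m and contact force between probe and the fingers above 0.5 N), for 0.1 s.
At the end, for the whole second after the job is handed in: Lid home in both grooves (within 4 mm of the stop, level, released). Probe held by the fingers, at rest, within 4 degrees of upright, ring within 6 mm of the collar top's height and 4 mm of the port's axis, tip within 6 mm of it, touching neither lid nor chamber (all of step 1 and z of probe_ring in the frame of lid_port between -0.006 and 0.006 m and horizontal distance between probe_ring and lid_port below 0.004 m and horizontal distance between probe_tip and lid_port below 0.006 m and angle between probe's own z axis and vertical below 0.07 rad and contact force between probe and the fingers above 1 N and contact force between probe and lid below 0.1 N and contact force between probe and chamber below 0.1 N and linear speed of probe below 0.01 m/s); the arm keeps its last pose, push and grip.
It fails at once if the probe touches the lid or its port (contact force between probe and lid above 0.5 N).
It fails at once if the probe touches the chamber (contact force between probe and chamber above 0.5 N).
It fails at once if a bystander is shifted by more than 20 mm (distance of any of plate_3, plate_1, small_beaker, label_tape from where it was at the start of the episode above 0.02 m).
It also fails if it takes over 64 s, if anything falls off the work surface, if the arm or the gripper's body presses on something with over 40 N, if the wrist force passes 120 N, or if a joint passes its speed limit or range.

## Working session

There is one attempt and no reset: what is moved stays moved. The work goes in short steps, Python scripts to look and compute and a tool call to move; the robot and the scene stay as the last step left them, time stands still between calls to the robot, and variables do not carry over. Pictures are saved under pics/ and viewed, at most 10 in all, crops included, and the job is handed in when it is done.

Besides the shell and the picture viewer there is one more tool, called as name(argument=value, ...) on one line, values as JSON. step_arm: Moves the arm, as the interface text tells. Its arguments: {"type":"object","properties":{"plan":{"type":"array","items":{"type":"array","items":{"type":"array","items":{"type":"number"}}}},"grip":{"type":"number"},"squeeze":{"type":"number"}},"required":["plan"]}

```bash
ls; mkdir -p pics
cat > h.py <<'E'
import numpy as np, cv2
from station import ctrl
from scipy.spatial.transform import Rotation as Rn
def px(cam,X):
    m=ctrl.camera_model(cam);c=m["R"]@np.array(X,float)+m["t"];p=m["intrinsics"]@c;return p[:2]/p[2]
def ray(cam,uv,obs=None):
    m=ctrl.camera_model(cam);K=np.array(m["intrinsics"])
    d=np.array([(uv[0]-K[0,2])/K[0,0],(uv[1]-K[1,2])/K[1,1],1.])
    if cam!="wrist":
        R=np.array(m["R"]);return -R.T@np.array(m["t"]),R.T@d/np.linalg.norm(d)
    th=np.hypot(d[0],d[1]);s=np.sinc(th/np.pi)
    d=np.array([d[0]*s,d[1]*s,np.cos(th)])
    T=np.array(m["tool_from_camera"]);Rt=Rn.from_euler('xyz',obs["eef_rot"]).as_matrix()
    return np.array(obs["ee_pos"])+Rt@T[:3,3],Rt@T[:3,:3]@d
def tri(rays):
    A=np.zeros((3,3));b=np.zeros(3)
    for o,d in rays:
        P=np.eye(3)-np.outer(d,d);A+=P;b+=P@o
    X=np.linalg.solve(A,b)
    return X,[np.linalg.norm((np.eye(3)-np.outer(d,d))@(X-o)) for o,d in rays]
def atz(r,z):
    o,d=r;return o+d*(z-o[2])/d[2]
def snap(cam,name):
    im=ctrl.camera(cam);cv2.imwrite(f"pics/{name}.png",np.array(im)[:,:,::-1]);return im
E
cat > a.py <<'E'
from h import *
print(ctrl.get_obs()["eef_rot"])
S={}
for c in("top","side"):
    S[c]=snap(c,c+"0")
    for q in("lid_port","lid_tab","lid","chamber_top","chamber","probe","probe_tip","probe_ring","parking_stand"):
        L=ctrl.place_of(q,c)
        print(c,q,[(np.round(l["at"]).tolist(),round(l["confidence"],2)) for l in L[:3]])
cv2.imwrite("pics/both.png",cv2.vconcat([S["top"],S["side"]])[:,:,::-1])
E
python3 a.py
```

```text
pics
[-3.14039182e+00 -6.49043345e-05  2.91880689e+00]
top lid_port [([395.0, 243.0], 0.96), ([311.0, 234.0], 0.55)]
top lid_tab [([426.0, 259.0], 0.63)]
top lid [([398.0, 247.0], 0.85)]
top chamber_top [([311.0, 232.0], 0.79)]
top chamber [([311.0, 235.0], 0.79), ([237.0, 238.0], 0.31)]
top probe [([181.0, 271.0], 0.65), ([238.0, 239.0], 0.52), ([252.0, 277.0], 0.52)]
top probe_tip [([254.0, 274.0], 0.45), ([440.0, 163.0], 0.35)]
top probe_ring [([250.0, 278.0], 0.6)]
top parking_stand [([235.0, 235.0], 0.64)]
side lid_port [([364.0, 204.0], 0.64)]
side lid_tab [([378.0, 188.0], 0.74)]
side lid [([364.0, 201.0], 0.77), ([378.0, 187.0], 0.28)]
side chamber_top [([342.0, 205.0], 0.84)]
side chamber [([337.0, 235.0], 0.65)]
side probe [([376.0, 270.0], 0.72)]
side probe_tip [([365.0, 203.0], 0.7), ([373.0, 269.0], 0.6)]
side probe_ring [([376.0, 253.0], 0.66)]
side parking_stand [([331.0, 272.0], 0.61), ([363.0, 202.0], 0.26)]
```

Run:
```python
import cv2
a=cv2.imread("pics/top0.png");b=cv2.imread("pics/side0.png")
a=cv2.resize(a[130:330,130:500],None,fx=2.1,fy=2.1,interpolation=cv2.INTER_CUBIC)
cv2.imwrite("pics/t1.png",a)
b=cv2.resize(b[130:330,230:500],None,fx=2.9,fy=2.9,interpolation=cv2.INTER_CUBIC)
cv2.imwrite("pics/s1.png",b)
```

```text
(no output)
```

View pics/t1.png

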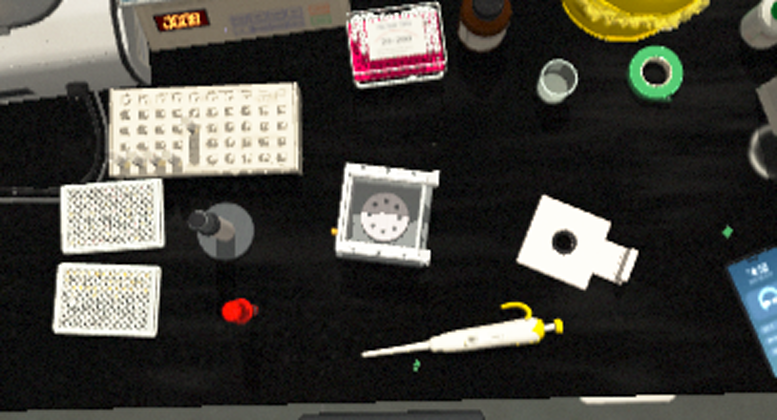

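View pics/s1.png

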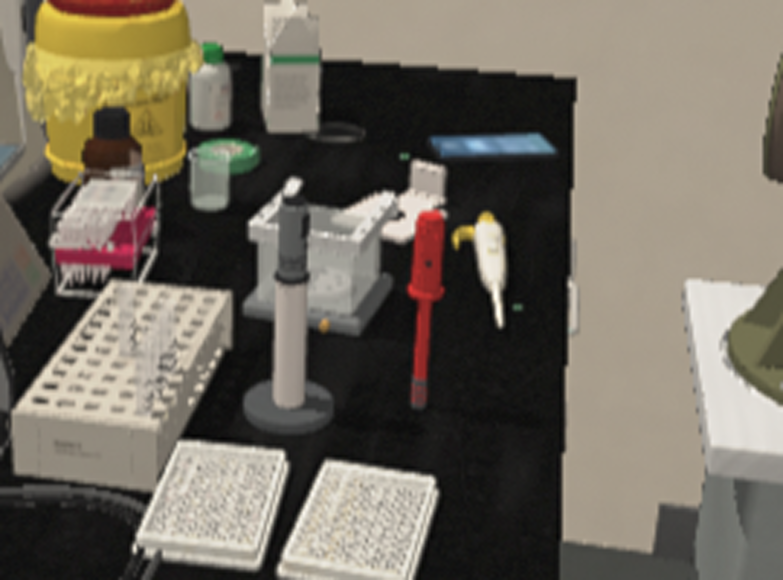

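The top view shows the lid at full-image px (396,245) with its tab to the right, the chamber at (311,233) with its mouth to the right, the grey probe in its tube at (235,238), and the red look-alike at (245,278). In the side view the grey probe is at (331,~230) and the red one at (376,~230).

```bash
cat > b.py <<'E'
from h import *
P={"lid_port":((395,243),(364,204)),"lid_tab":((426,259),(378,188)),"chamber_top":((311,232),(342,205))}
for k,(a,b) in P.items():
    X,e=tri([ray("top",a),ray("side",b)]);print(k,X.round(4),np.round(e,4))
print("stand base at z=0 top",atz(ray("top",(235,235)),0), atz(ray("side",(331,272)),0))
print("red tip", atz(ray("top",(253,275)),0))
for n,uv,z in(("chamber@.0915",(311,233),.0915),("lid@.009",(398,245.),.009)):print(n,atz(ray("top",uv),z))
print([-np.array(ctrl.camera_model(c)["R"]).T@ctrl.camera_model(c)["t"] for c in("top","side")])
m=ctrl.camera_model("wrist");print(np.round(m["tool_from_camera"],3),m["intrinsics"])
E
python3 b.py
```

```text
lid_port [ 0.4546 -0.2253  0.0111] [0.0022 0.0022]
lid_tab [ 0.4154 -0.2967  0.0418] [0.0031 0.0031]
chamber_top [ 0.4847 -0.0073  0.0897] [0.0004 0.0004]
stand base at z=0 top [0.48952614 0.19722433 0.        ] [0.47332776 0.18733636 0.        ]
red tip [0.38287356 0.14980239 0.        ]
chamber@.0915 [ 0.48168892 -0.00737681  0.0915    ]
lid@.009 [ 0.4514387  -0.23306688  0.009     ]
[array([ 0.38164577, -0.03344233,  1.24089406]), array([0.29703061, 1.13128917, 0.55483219])]
[[ 0.    -0.971 -0.241  0.068]
 [ 1.     0.     0.001  0.001]
 [-0.001 -0.241  0.971 -0.179]
 [ 0.     0.     0.     1.   ]] [[309.70691629   0.         314.74214724]
 [  0.         309.70691629 204.27543997]
 [  0.           0.           1.        ]]
```

```bash
cat > go.py <<'E'
import sys
from h import *
# usage: go.py x y z yaw_deg [n] : rows units from commanded (~measured) pose
def delta(t,yaw):
    o=ctrl.get_obs();R=Rn.from_euler('xyz',o["eef_rot"]);T=Rn.from_euler('xyz',[np.pi,0,np.radians(yaw)])
    d=R.inv().apply(np.array(t)-o["ee_pos"])/.03;w=np.degrees((R.inv()*T).as_rotvec())/6
    return np.r_[d,w].round(3), o
if __name__=="__main__":
    a=list(map(float,sys.argv[1:]));d,o=delta(a[:3],a[3]);print(d.tolist(),"dist",np.linalg.norm(d[:3])*.03,"rows",np.linalg.norm(d[:3])*.03/.0417)
E
python3 go.py .42 .25 .27 165
```

```text
[-11.812, -7.112, -2.151, -0.0, 0.001, 0.372] dist 0.41863781494270197 rows 10.039276137714674
```

step_arm(plan=[[[-5.9,-3.55,-2.15,0,0,0.18],[-5.9,-3.55,-2.15,0,0,0.37],[-11.8,-7.1,-2.15,0,0,0.37],[-11.8,-7.1,-2.15,0,0,0.37],[-11.8,-7.1,-2.15,0,0,0.37],[-11.8,-7.1,-2.15,0,0,0.37],[-11.8,-7.1,-2.15,0,0,0.37],[-11.8,-7.1,-2.15,0,0,0.37]]], grip=1)

```text
time_s: 1.67
ee_pos: [0.3592, 0.3078, 0.2603]
eef_rot: [3.141, 0.0, 2.88]
force: [0.6, 0.9, -0.2]
grip_width: 0.0939
grip_force: 0.0
```

```bash
python3 go.py .42 .2 .27 165
```

```text
[-2.888, -2.949, -0.323, 0.005, 0.004, 0.004] dist 0.12420678966948626 rows 2.978580087997272
```

step_arm(plan=[[[-2.9,-2.95,-0.3,0,0,0],[-2.9,-2.95,-0.3,0,0,0],[-2.9,-2.95,-0.3,0,0,0],[-2.9,-2.95,-0.3,0,0,0],[-2.9,-2.95,-0.3,0,0,0]]])

```text
time_s: 2.08
ee_pos: [0.42, 0.2001, 0.269]
eef_rot: [3.141, 0.0, 2.876]
force: [-1.1, 0.0, 0.2]
grip_width: 0.0941
grip_force: 0.0
```

```bash
cat > look.py <<'E'
import sys,pickle
from h import *
name=sys.argv[1]; o=ctrl.get_obs();im=snap("wrist",name);rec={"obs":o,"im":im,"det":{}}
for q in sys.argv[2:]:
    L=ctrl.place_of(q,"wrist");rec["det"][q]=L
    print(q,[(np.round(l["at"],1).tolist(),round(l["confidence"],2)) for l in L[:4]])
pickle.dump(rec,open(name+".pkl","wb"));print(np.round(o["ee_pos"],4),np.round(o["eef_rot"],4),o["time_s"])
E
python3 look.py w1 probe probe_tip parking_stand chamber_top chamber; python3 go.py .42 0 .27 165
```

```text
probe [([278.0, 155.1], 0.69)]
probe_tip [([276.6, 159.5], 0.93)]
parking_stand [([319.1, 215.3], 0.88), ([183.3, 271.6], 0.49)]
chamber_top [([183.4, 274.8], 0.83)]
chamber [([202.4, 249.9], 0.93)]
[0.42   0.2001 0.269 ] [3.1413e+00 2.0000e-04 2.8763e+00] 2.0833
[-1.773, -6.513, -0.042, -0.0, -0.001, 0.021] dist 0.20250435995306373 rows 4.8562196631430155
```

step_arm(plan=[[[-1.8,-6.5,0,0,0,0],[-1.8,-6.5,0,0,0,0],[-1.8,-6.5,0,0,0,0],[-1.8,-6.5,0,0,0,0],[-1.8,-6.5,0,0,0,0],[-1.8,-6.5,0,0,0,0],[-1.8,-6.5,0,0,0,0]]])

```text
time_s: 2.97
ee_pos: [0.421, -0.0014, 0.2688]
eef_rot: [3.141, 0.0, 2.878]
force: [-0.0, -0.3, -0.7]
grip_width: 0.0939
grip_force: 0.0
```

```bash
python3 look.py w2 probe probe_tip parking_stand chamber_top chamber lid_port lid_tab lid; python3 go.py .42 -.2 .27 165
```

```text
probe [([324.4, 239.3], 0.64), ([412.0, 120.2], 0.58)]
probe_tip [([409.7, 124.1], 0.78)]
parking_stand [([441.3, 180.2], 0.58), ([322.4, 221.4], 0.31)]
chamber_top [([324.0, 237.1], 0.97)]
chamber [([322.9, 217.9], 0.81)]
lid_port [([177.1, 234.7], 0.62), ([224.6, 332.2], 0.29)]
lid_tab [([130.5, 233.4], 0.94)]
lid [([183.4, 235.7], 0.59), ([129.6, 232.8], 0.42)]
[ 0.421  -0.0014  0.2688] [3.1415 0.     2.8778] 2.9667
[-1.682, -6.444, -0.041, -0.0, -0.001, 0.014] dist 0.1998007680165419 rows 4.791385324137695
```

step_arm(plan=[[[-1.7,-6.4,0,0,0,0],[-1.7,-6.4,0,0,0,0],[-1.7,-6.4,0,0,0,0],[-1.7,-6.4,0,0,0,0],[-1.7,-6.4,0,0,0,0],[-1.7,-6.4,0,0,0,0],[-1.7,-6.4,0,0,0,0]]])

```text
time_s: 4.0
ee_pos: [0.4204, -0.2003, 0.2684]
eef_rot: [3.141, -0.001, 2.878]
force: [-0.0, 0.5, -0.1]
grip_width: 0.094
grip_force: 0.0
```

```bash
python3 look.py w3 chamber_top chamber lid_port lid_tab lid
python3 - <<'E'
import cv2
a=[cv2.imread(f"pics/w{i}.png") for i in(1,2,3)]
cv2.imwrite("pics/w12.png",cv2.resize(cv2.vconcat([a[0][60:330,100:560],a[2][60:330,100:560]]),None,fx=1.1,fy=1.1))
cv2.imwrite("pics/w2c.png",cv2.resize(a[1][80:380,100:500],None,fx=2,fy=2,interpolation=cv2.INTER_CUBIC))
E
```

```text
chamber_top [([468.5, 199.7], 0.93)]
chamber [([446.2, 192.4], 0.78)]
lid_port [([297.7, 205.0], 0.96), ([466.7, 199.8], 0.42)]
lid_tab [([243.7, 200.2], 0.65), ([297.3, 201.0], 0.3), ([541.0, 158.1], 0.28)]
lid [([299.4, 203.6], 0.77), ([585.8, 150.0], 0.17)]
[ 0.4204 -0.2003  0.2684] [ 3.1413e+00 -8.0000e-04  2.8776e+00] 4.0
```

View pics/w12.png

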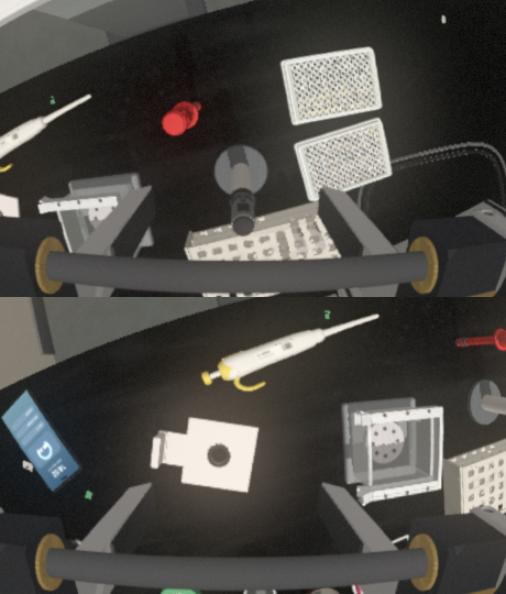

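View pics/w2c.png

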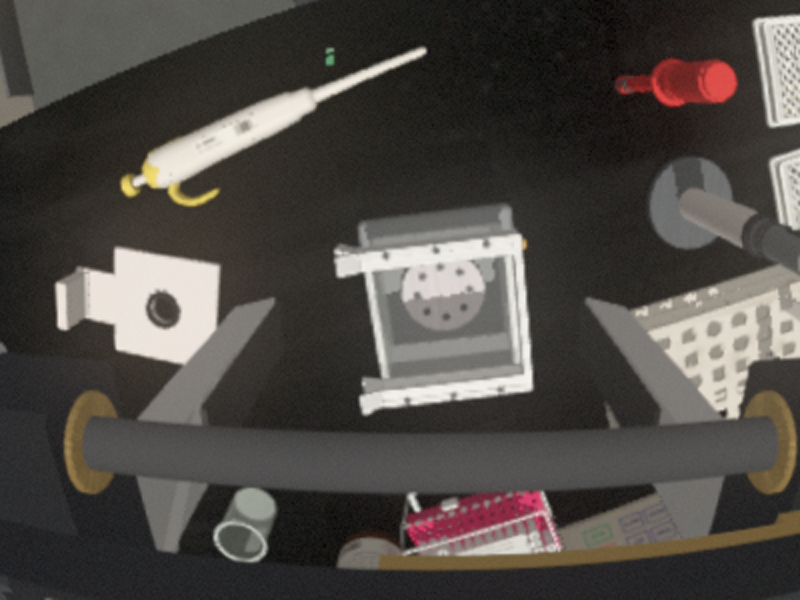

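Upper picture (w1): probe in tube with its cap at about (320,257) in the full frame and the red one at (263,167). Lower (w3): lid port at (298,205), tab at (244,200), chamber at (468,200). w2: chamber centre at (324,237), its mouth to the left with flares at (273,210) and (286,278). Next I rectify for orientation.

```bash
cat > m.py <<'E'
import pickle
from h import *
W={i:pickle.load(open(f"w{i}.pkl","rb")) for i in(1,2,3)}
def wr(i,uv):return ray("wrist",uv,W[i]["obs"])
for k,rs in {"port":[wr(2,(177.1,234.7)),wr(3,(297.7,205)),ray("top",(395,243)),ray("side",(364,204))],
 "tab":[wr(2,(130.5,233.4)),wr(3,(243.7,200.2)),ray("top",(426,259)),ray("side",(378,188))],
 "chtop":[wr(1,(183.4,274.8)),wr(2,(324,237.1)),wr(3,(468.5,199.7)),ray("top",(311,232)),ray("side",(342,205))]}.items():
    X,e=tri(rs);print(k,X.round(4),np.round(e,4)); print("   wrist only",tri(rs[:-2])[0].round(4))
def proj(i,X):
    o=W[i]["obs"];m=ctrl.camera_model("wrist");K=m["intrinsics"];T=np.linalg.inv(m["tool_from_camera"])
    R=Rn.from_euler('xyz',o["eef_rot"]);p=R.inv().apply(X-np.array(o["ee_pos"]))@T[:3,:3].T+T[:3,3]
    rho=np.hypot(p[:,0],p[:,1]);th=np.arctan2(rho,p[:,2]);return np.c_[K[0][0]*th*p[:,0]/rho+K[0][2],K[1][1]*th*p[:,1]/rho+K[1][2]]
def ortho(i,c,z,h=.09,s=.0005):
    n=int(2*h/s);g=(np.arange(n)+.5)*s-h
    Y,Xx=np.meshgrid(c[1]-g,c[0]-g)  # rows down=-x, cols right=-y
    P=np.c_[Xx.ravel(),Y.ravel(),np.full(n*n,z)];uv=proj(i,P).astype(np.float32).reshape(n,n,2)
    return cv2.remap(np.array(W[i]["im"]),uv,None,cv2.INTER_LINEAR)
def w(c,p,h=.09,s=.0005):return np.array([c[0]+h-p[1]*s,c[1]+h-p[0]*s])
if __name__=="__main__":
    out=[]
    for i,c,z in((3,(.45,-.235),.005),(2,(.45,-.235),.005),(2,(.484,-.008),.0915),(3,(.484,-.008),.0915)):
        im=ortho(i,c,z);out.append(im)
        if z<.01:
            g=(im.min(2)>130).astype(np.uint8);g=cv2.morphologyEx(g,cv2.MORPH_CLOSE,np.ones((70,70)));g=cv2.morphologyEx(g,cv2.MORPH_OPEN,cv2.getStructuringElement(cv2.MORPH_ELLIPSE,(125,125)))
            ct=max(cv2.findContours(g,0,2)[0],key=cv2.contourArea);r=cv2.minAreaRect(ct);b=np.array([w(c,p) for p in cv2.boxPoints(r)])
            print(i,"lid centre",w(c,r[0]).round(4),"size",np.array(r[1])*.0005,"edges yaw",np.degrees(np.arctan2(*(np.roll(b,-1,0)-b).T[::-1])).round(1))
    cv2.imwrite("pics/ortho.png",cv2.resize(cv2.vconcat([cv2.hconcat(out[:2]),cv2.hconcat(out[2:])]),(600,600))[:,:,::-1])
E
python3 m.py
```

```text
port [ 0.454  -0.2319  0.0104] [0.0059 0.0024 0.0072 0.0021]
   wrist only [ 0.4513 -0.2332  0.0189]
tab [ 0.4187 -0.2988  0.0434] [0.0047 0.0028 0.0068 0.0023]
   wrist only [ 0.4214 -0.2988  0.0476]
chtop [ 0.4868 -0.0076  0.0883] [0.0041 0.0019 0.0029 0.0023 0.0019]
   wrist only [ 0.4894 -0.0077  0.0841]
3 lid centre [ 0.4491 -0.245 ] size [0.11892696 0.09236082] edges yaw [ -24.4 -114.4  155.6   65.6]
2 lid centre [ 0.4493 -0.2446] size [0.11878049 0.09216553] edges yaw [ -23.5 -113.5  156.5   66.5]
```

View pics/ortho.png

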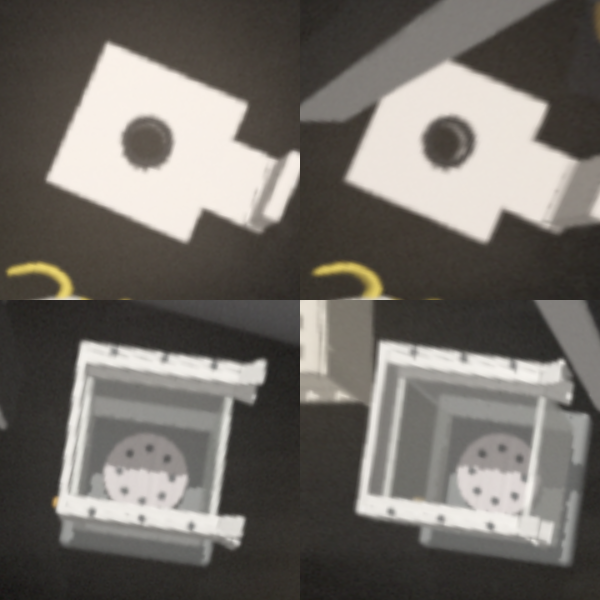

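```bash
cat > c.py <<'E'
from m import *
def ali(i,c,yaw,z,hx=.075,hy=.06,s=.0003):
    nx,ny=int(2*hx/s),int(2*hy/s);a=(np.arange(nx)+.5)*s-hx;b=hy-(np.arange(ny)+.5)*s
    A,B=np.meshgrid(a,b);t=np.radians(yaw);P=np.c_[(c[0]+A*np.cos(t)-B*np.sin(t)).ravel(),(c[1]+A*np.sin(t)+B*np.cos(t)).ravel(),np.full(A.size,z)]
    return cv2.remap(np.array(W[i]["im"]),proj(i,P).astype(np.float32).reshape(ny,nx,2),None,cv2.INTER_CUBIC)
c=(.4908,-.0119)
o=[ali(i,c,83,.0915) for i in(2,3)]
for im in o:
  for x in range(50,500,50):cv2.line(im,(x,0),(x,399),(0,255,0) if x==250 else (90,60,0),1)
  for y in range(0,400,50):cv2.line(im,(0,y),(499,y),(0,255,0) if y==200 else (90,60,0),1)
cv2.imwrite("pics/ch.png",cv2.resize(cv2.vconcat(o),None,fx=.75,fy=.75)[:,:,::-1])
print([ray("wrist",(320,230),W[i]["obs"])[0].round(3) for i in(2,3)])
E
python3 c.py | tail -1
```

```text
[array([0.356, 0.017, 0.448]), array([ 0.355, -0.182,  0.448])]
```

View pics/ch.png

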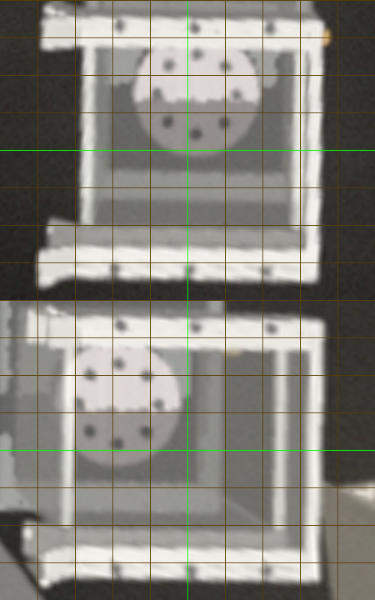

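Screw-hole rows of the rails agree between the two wrist views to within 1 px at z = 0.0915. That puts the chamber at about (0.4904, -0.0102) with yaw 82°. The lid is at (0.4551, -0.2332) with yaw 66.5°, size 92×90 mm, and z confirmed, so I'm going to grasp the tab.

```bash
python3 go.py .4236 -.3056 .08 156.5
```

```text
[-1.004, -3.425, 6.3, -0.0, 0.003, 1.434] dist 0.21722287379555585 rows 5.209181625792707
```

step_arm(plan=[[[-1.0,-3.42,2,0,0,1.0],[-1.0,-3.42,2,0,0,1.43],[-1.0,-3.42,3,0,0,1.43],[-1.0,-3.42,5,0,0,1.43],[-1.0,-3.42,6.3,0,0,1.43],[-1.0,-3.42,6.3,0,0,1.43],[-1.0,-3.42,6.3,0,0,1.43],[-1.0,-3.42,6.3,0,0,1.43]]], grip=0.5)

```text
time_s: 4.97
ee_pos: [0.4231, -0.3057, 0.0798]
eef_rot: [3.141, -0.002, 2.731]
force: [0.3, -0.8, 1.2]
grip_width: 0.0474
grip_force: 0.0
```

```bash
python3 go.py .4236 -.3056 .010 156.5; python3 look.py w4 lid_port lid_tab
python3 - <<'E'
import cv2
a=cv2.imread("pics/w4.png");cv2.imwrite("pics/w4b.png",a)
E
```

```text
[-0.019, 0.008, 2.326, 0.006, -0.019, -0.005] dist 0.06978274070284142 rows 1.6734470192527917
lid_port [([403.6, 209.0], 0.61)]
lid_tab [([314.8, 218.4], 0.79)]
[ 0.4231 -0.3057  0.0798] [ 3.141e+00 -2.000e-03  2.731e+00] 4.9667
```

View pics/w4b.png

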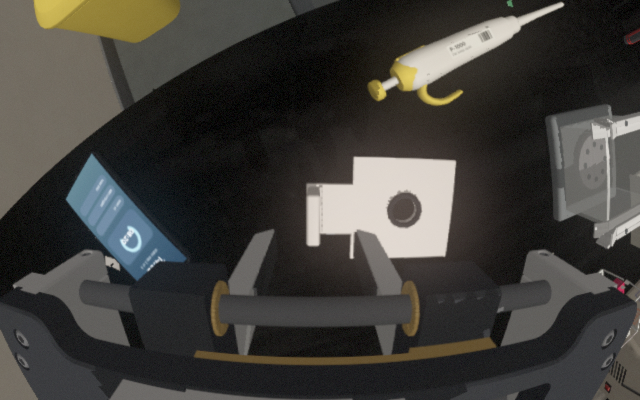

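The tab's top edge shows at px (313,184–246), midway between the fingers (265 and 365), and lined up with them.

Run:
```python
from h import *
import pickle
o=pickle.load(open("w4.pkl","rb"))["obs"]
for uv in((313,184),(313,246),(313,215),(314.8,218.4)):print(atz(ray("wrist",uv,o),.04).round(4))
print("port",atz(ray("wrist",(404,209),o),.009))
```

```text
[ 0.397  -0.2945  0.04  ]
[ 0.4405 -0.3136  0.04  ]
[ 0.4181 -0.3038  0.04  ]
[ 0.4211 -0.3036  0.04  ]
port [ 0.45265012 -0.23372773  0.009     ]
```

step_arm(plan=[[[0.05,0,0.6,0,0,0],[0.05,0,1.2,0,0,0],[0.05,0,1.8,0,0,0],[0.05,0,2.2,0,0,0],[0.05,0,2.33,0,0,0],[0.05,0,2.33,0,0,0],[0.05,0,2.33,0,0,0]]])

```text
time_s: 5.7
ee_pos: [0.4223, -0.3061, 0.0111]
eef_rot: [-3.141, 0.001, 2.73]
force: [0.2, 0.2, 0.2]
grip_width: 0.0472
grip_force: 0.0
```

step_arm(plan=[[[0,0,0,0,0,0],[0,0,0,0,0,0],[0,0,0,0,0,0],[0,0,0,0,0,0],[0,0,0,0,0,0],[0,0,0,0,0,0],[0,0,0,0,0,0],[0,0,0,0,0,0]]], grip=0, squeeze=30)

```text
time_s: 6.37
ee_pos: [0.4218, -0.3058, 0.01]
eef_rot: [-3.142, 0.0, 2.73]
force: [-0.5, 0.5, 2.9]
grip_width: 0.0101
grip_force: 30.0
```

step_arm(plan=[[[0,0,-0.4,0,0,0],[0,0,-1,0,0,0],[0,0,-1.7,0,0,0],[0,0,-2.4,0,0,0],[0,0,-3.1,0,0,0],[0,0,-3.6,0,0,0],[0,0,-4,0,0,0],[0,0,-4,0,0,0]]])

```text
time_s: 7.03
ee_pos: [0.4225, -0.3063, 0.133]
eef_rot: [-3.14, 0.004, 2.73]
force: [0.3, -0.3, -1.0]
grip_width: 0.0101
grip_force: 30.0
```

```bash
python3 - <<'E'
import numpy as np
t=np.radians(82);c=np.array([.4904,-.0102]);u=np.array([np.cos(t),np.sin(t)])
for x in(-.14,-.10,0):print(x,(c+(x-.079)*u).round(4))
E
python3 go.py .460 -.227 .13 172; python3 look.py w5 lid_port lid_tab lid chamber_top
```

```text
-0.14 [ 0.4599 -0.2271]
-0.1 [ 0.4655 -0.1875]
0 [ 0.4794 -0.0884]
[-0.089, 2.924, 0.097, -0.016, 0.037, -2.594] dist 0.08780885718422714 rows 2.1057279900294277
lid_port [([435.2, 239.3], 0.56)]
lid_tab [([317.8, 260.1], 0.67)]
lid [([431.2, 235.6], 0.59)]
chamber_top [([600.6, 164.3], 0.85)]
[ 0.4225 -0.3063  0.133 ] [-3.1404  0.004   2.7303] 7.0333
```

step_arm(plan=[[[0,0.5,0,0,0,-0.5],[0,1.2,0.1,0,0,-1.1],[-0.1,1.9,0.1,0,0,-1.7],[-0.1,2.5,0.1,0,0,-2.3],[-0.1,2.92,0.1,0,0,-2.6],[-0.1,2.92,0.1,0,0,-2.6],[-0.1,2.92,0.1,0,0,-2.6]]])

```text
time_s: 7.87
ee_pos: [0.4594, -0.2265, 0.1266]
eef_rot: [3.142, -0.001, 3.002]
force: [-1.7, 0.0, -1.0]
grip_width: 0.0099
grip_force: 30.0
```

```bash
python3 look.py w6 lid_port lid_tab chamber_top chamber
cat > d.py <<'E'
from m import *
import sys
n=int(sys.argv[1]);W[n]=pickle.load(open(f"w{n}.pkl","rb"));o=W[n]["obs"]
# aligned ortho in tool frame: cols=tool y(lid x), rows: up = tool x... at lid top plane and rail plane
s=.0005;R=Rn.from_euler('xyz',o["eef_rot"])
def tile(zw,y0,y1,x0,x1):
    A,B=np.meshgrid(np.arange(y0,y1,s),np.arange(x1,x0,-s))
    P=np.array(o["ee_pos"])+R.apply(np.c_[B.ravel(),A.ravel(),np.zeros(A.size)]);P[:,2]=zw
    im=cv2.remap(np.array(o and W[n]["im"]),proj(n,P).astype(np.float32).reshape(A.shape+(2,)),None,cv2.INTER_CUBIC)
    for v in np.arange(y0,y1-.001,.02):k=int(round((v-y0)/s));cv2.line(im,(k,0),(k,im.shape[0]),(0,110,0),1)
    for v in np.arange(x0,x1+.001,.02):k=int(round((x1-v)/s));cv2.line(im,(0,k),(im.shape[1],k),(0,200,0) if abs(v)<.001 else(0,110,0),1)
    return im
zl=o["ee_pos"][2]-.010+.005
cv2.imwrite(f"pics/d{n}.png",cv2.vconcat([tile(zl,0,.32,-.06,.08),tile(.0915,0,.32,-.06,.08)])[:,:,::-1])
E
python3 d.py 6
```

```text
lid_port [([432.8, 238.0], 0.64)]
lid_tab [([431.5, 237.2], 0.2)]
chamber_top [([547.8, 217.5], 0.68)]
chamber [([503.3, 198.5], 0.94)]
[ 0.4594 -0.2265  0.1266] [ 3.1415e+00 -6.0000e-04  3.0022e+00] 7.8667
port [ 0.454  -0.2321  0.0104] [0.006  0.0025 0.0073 0.0021]
   wrist only [ 0.4513 -0.2335  0.0189]
tab [ 0.4187 -0.2989  0.0434] [0.0048 0.0029 0.0068 0.0023]
   wrist only [ 0.4214 -0.2991  0.0476]
chtop [ 0.4868 -0.0078  0.0883] [0.004  0.0018 0.003  0.0024 0.0019]
   wrist only [ 0.4895 -0.008   0.0842]
```

View pics/d6.png

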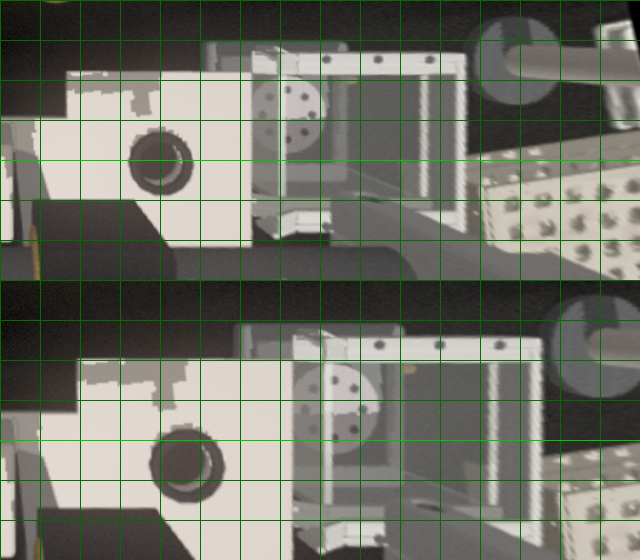

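In d6 the lid's far edge sits 44 mm and the port about 0 mm off the tool line. The rail edges are at 51.5 and 39.5 mm, parallel to the lid, so it lines up with the rails within about 1 mm and has 140 mm to travel. Now I lower it to groove height.

step_arm(plan=[[[0,0,0.4,0,0,0],[0,0,0.8,0,0,0],[0,0,1.1,0,0,0],[0,0,1.1,0,0,0],[0,0,1.1,0,0,0]]])

```text
time_s: 8.53
ee_pos: [0.4593, -0.2268, 0.0938]
eef_rot: [3.141, -0.001, 3.002]
force: [-0.2, -0.3, -0.3]
grip_width: 0.0101
grip_force: 30.0
```

```bash
python3 go.py .4655 -.1875 .0912 172; python3 go.py .4794 -.0884 .0912 172
```

```text
[-0.022, 1.325, 0.087, 0.003, -0.006, 0.001] dist 0.039841061732840403 rows 0.9554211446724317
[-0.022, 4.661, 0.088, 0.003, -0.006, 0.001] dist 0.13985647678960025 rows 3.3538723450743464
```

step_arm(plan=[[[0,0.3,0.09,0,0,0],[0,0.6,0.09,0,0,0],[0,0.9,0.09,0,0,0],[0,1.2,0.09,0,0,0],[0,1.5,0.09,0,0,0],[0,1.8,0.09,0,0,0],[0,2.0,0.09,0,0,0],[0,2.0,0.09,0,0,0]]])

```text
time_s: 9.2
ee_pos: [0.468, -0.166, 0.0913]
eef_rot: [3.142, 0.0, 3.004]
force: [0.4, 0.3, -0.8]
grip_width: 0.0103
grip_force: 30.0
```

```bash
python3 go.py .4794 -.0884 .0912 172; python3 look.py w7 lid_port; python3 d.py 7 >/dev/null
```

```text
[-0.02, 2.614, 0.004, 0.001, 0.001, 0.017] dist 0.0784223871098043 rows 1.880632784407777
lid_port [([432.8, 236.4], 0.96)]
[ 0.468  -0.166   0.0913] [3.1415e+00 1.0000e-04 3.0038e+00] 9.2
```

View pics/d7.png

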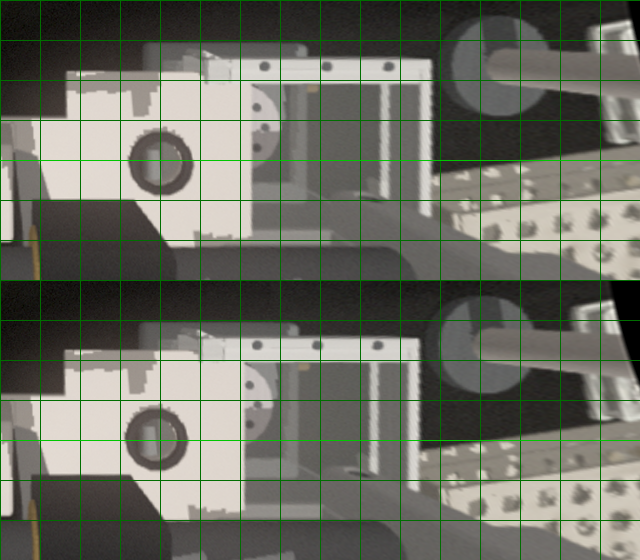

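The lid's leading edge is under the lip, in the groove, with no contact force. I continue home.

step_arm(plan=[[[0,0.35,0,0,0,0],[0,0.7,0,0,0,0],[0,1.05,0,0,0,0],[0,1.4,0,0,0,0],[0,1.75,0,0,0,0],[0,2.1,0,0,0,0],[0,2.4,0,0,0,0],[0,2.4,0,0,0,0]]])

```text
time_s: 9.97
ee_pos: [0.478, -0.0943, 0.0912]
eef_rot: [3.141, 0.0, 3.004]
force: [-0.4, -0.6, -0.3]
grip_width: 0.0096
grip_force: 30.0
```

step_arm(plan=[[[0,0.1,0,0,0,0],[0,0.18,0,0,0,0],[0,0.26,0,0,0,0],[0,0.3,0,0,0,0],[0,0.3,0,0,0,0]]])

```text
time_s: 10.38
ee_pos: [0.4789, -0.0884, 0.0914]
eef_rot: [-3.139, 0.0, 3.002]
force: [-3.2, -11.0, 1.2]
grip_width: 0.0096
grip_force: 30.0
```

step_arm(plan=[[[0,0.04,0,0,0,0],[0,0.08,0,0,0,0],[0,0.08,0,0,0,0]]])

```text
time_s: 10.63
ee_pos: [0.479, -0.0883, 0.0919]
eef_rot: [-3.135, 0.0, 3.002]
force: [-8.8, -28.4, 5.3]
grip_width: 0.0098
grip_force: 30.0
```

step_arm(plan=[[[0,-0.06,0,0,0,0],[0,-0.06,0,0,0,0]]])

```text
time_s: 10.8
ee_pos: [0.4789, -0.0883, 0.0915]
eef_rot: [-3.139, 0.0, 3.002]
force: [-4.3, -13.7, 2.1]
grip_width: 0.0095
grip_force: 30.0
```

step_arm(plan=[[[0,-0.05,0,0,0,0],[0,-0.05,0,0,0,0]]])

```text
time_s: 10.97
ee_pos: [0.4789, -0.0884, 0.0912]
eef_rot: [-3.141, 0.0, 3.002]
force: [-0.7, -6.6, 0.2]
grip_width: 0.0097
grip_force: 30.0
```

step_arm(plan=[[[0,0,0,0,0,0],[0,0,0,0,0,0],[0,0,0,0,0,0],[0,0,0,0,0,0],[0,0,0,0,0,0],[0,0,0,0,0,0]]], grip=0.4)

```text
time_s: 11.47
ee_pos: [0.4789, -0.0878, 0.0912]
eef_rot: [3.142, 0.0, 3.003]
force: [-0.0, -0.2, -1.1]
grip_width: 0.0371
grip_force: 0.0
```

step_arm(plan=[[[0,0,-0.5,0,0,0],[0,0,-1,0,0,0],[0,0,-2,0,0,0],[0,0,-3,0,0,0],[0,0,-4,0,0,0],[0,0,-5,0,0,0],[0,0,-5.5,0,0,0],[0,0,-5.5,0,0,0]]])

```text
time_s: 12.13
ee_pos: [0.4799, -0.0881, 0.2597]
eef_rot: [-3.141, 0.006, 3.003]
force: [0.8, 0.6, -0.1]
grip_width: 0.0376
grip_force: 0.0
```

```bash
python3 look.py w8 lid_port chamber_top
python3 - <<'E'
import pickle,sys
sys.argv=["x"]
from h import *
import io,contextlib
with contextlib.redirect_stdout(io.StringIO()):
    import m;from m import *
i=8;W[8]=pickle.load(open("w8.pkl","rb"))
s=.0003;c=(.4904,-.0102);t=np.radians(82)
A,B=np.meshgrid(np.arange(-.1,.07,s),np.arange(.06,-.06,-s));tiles=[]
for z in(.0915,.0885):
    P=np.c_[(c[0]+A*np.cos(t)-B*np.sin(t)).ravel(),(c[1]+A*np.sin(t)+B*np.cos(t)).ravel(),np.full(A.size,z)]
    im=cv2.remap(np.array(W[8]["im"]),proj(8,P).astype(np.float32).reshape(A.shape+(2,)),None,cv2.INTER_CUBIC)
    cv2.line(im,(333,0),(333,399),(0,255,0),1);cv2.line(im,(0,200),(566,200),(0,255,0),1);tiles.append(im)
cv2.imwrite("pics/l8.png",cv2.resize(cv2.vconcat(tiles),None,fx=.75,fy=.75)[:,:,::-1])
E
```

```text
lid_port [([380.9, 187.1], 0.65)]
chamber_top [([381.0, 187.4], 0.59)]
[ 0.4799 -0.0881  0.2597] [-3.141   0.0056  3.0027] 12.1333
```

View pics/l8.png

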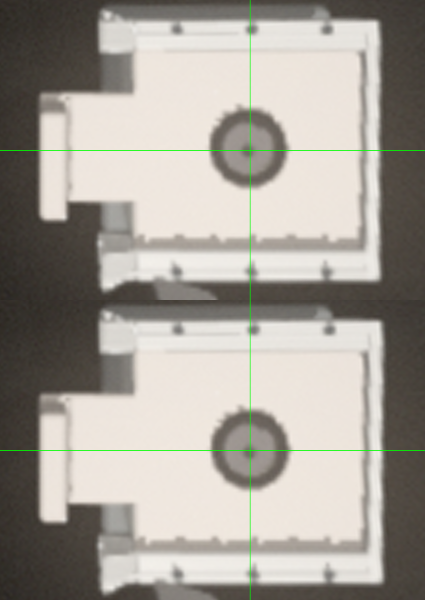

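The lid is home in both rails, with the port at the predicted spot (0.490, -0.010). The contact-position estimate, (0.4899, -0.0101), agrees. Next is the parking tube.

```bash
python3 - <<'E' | tail -6
from m import *
print("base z0 w1",atz(wr(1,(318.5,215)),.01).round(4),"w2",atz(wr(2,(445.5,181.5)),.01).round(4),"top",atz(ray("top",(237.6,239)),.01).round(4))
print("cap top w1",atz(wr(1,(320,263)),.182).round(4))
print("red z.16 w1",atz(wr(1,(258,173)),.16).round(4), "w2", atz(wr(2,(458,121)),.16).round(4),tri([wr(1,(258,173)),wr(2,(458,121))]))
E
python3 go.py .48 .10 .27 172
```

```text
wrist only [ 0.4214 -0.2991  0.0476]
chtop [ 0.4868 -0.0078  0.0883] [0.004  0.0018 0.003  0.0024 0.0019]
   wrist only [ 0.4895 -0.008   0.0842]
base z0 w1 [0.4773 0.191  0.01  ] w2 [0.4784 0.1902 0.01  ] top [0.4779 0.1885 0.01  ]
cap top w1 [0.4751 0.1908 0.182 ]
red z.16 w1 [0.3805 0.1556 0.16  ] w2 [0.38   0.1569 0.16  ] (array([0.38008998, 0.15599999, 0.16178305]), [np.float64(0.0002463588937974484), np.float64(0.00024635889379737716)])
[0.819, 6.205, -0.496, 0.002, -0.014, 0.006] dist 0.1883531836736507 rows 4.51686291783335
```

step_arm(plan=[[[0.8,1.2,-0.5,0,0,0],[1.5,2.4,-0.5,0,0,0],[2.0,3.6,-0.5,0,0,0],[2.0,4.8,-0.5,0,0,0],[2.0,6.0,-0.5,0,0,0],[2.0,7.0,-0.5,0,0,0],[2.0,7.0,-0.5,0,0,0],[2.0,7.0,-0.5,0,0,0]]], grip=0.5)

```text
time_s: 12.95
ee_pos: [0.4481, 0.1294, 0.2696]
eef_rot: [-3.141, -0.003, 3.005]
force: [-0.1, 0.3, 0.2]
grip_width: 0.0473
grip_force: 0.0
```

```bash
python3 look.py w9 probe parking_stand
```

```text
probe [([360.7, 189.2], 0.94), ([449.8, 194.0], 0.67), ([325.8, 125.2], 0.58)]
parking_stand [([357.9, 191.2], 0.9), ([212.2, 234.1], 0.54)]
[0.4481 0.1294 0.2696] [-3.1406e+00 -2.6000e-03  3.0051e+00] 12.95
```

step_arm(plan=[[[0,1,0,0,0,0],[0,2,0,0,0,0],[0,2.5,0,0,0,0],[0,2.5,0,0,0,0],[0,2.5,0,0,0,0]]])

```text
time_s: 13.52
ee_pos: [0.459, 0.2019, 0.2708]
eef_rot: [-3.141, -0.001, 3.002]
force: [-0.3, -0.3, 0.7]
grip_width: 0.0472
grip_force: 0.0
```

```bash
python3 look.py w10 probe parking_stand
python3 - <<'E'
import cv2
a=[cv2.imread(f"pics/w{i}.png")[110:370,190:560] for i in(9,10)]
cv2.imwrite("pics/p.png",cv2.resize(cv2.hconcat([a[0][:,60:],a[1][:,:260]]),None,fx=1.4,fy=1.4,interpolation=cv2.INTER_CUBIC))
E
```

```text
probe [([311.0, 192.9], 0.91), ([275.7, 126.3], 0.61)]
parking_stand [([310.7, 192.6], 0.76)]
[0.459  0.2019 0.2708] [-3.1410e+00 -6.0000e-04  3.0024e+00] 13.5167
```

View pics/p.png

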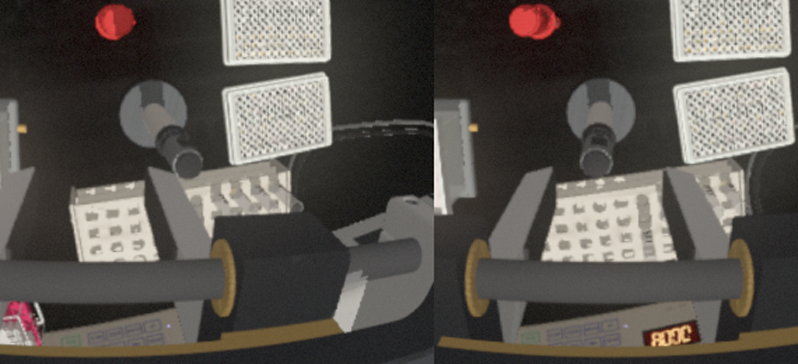

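In w9 the probe's cap is at px (384,226), and in w10 at (306,227). The base circles are at (357,191) and (310,192).

```bash
python3 - <<'E' | tail -4
from m import *
for i in(9,10):W[i]=pickle.load(open(f"w{i}.pkl","rb"))
a,b=wr(9,(383.6,225.7)),wr(10,(306.4,227.1))
print("cap",tri([a,b])[0].round(4),tri([a,b])[1],atz(a,.182).round(4),atz(b,.182).round(4))
print("base",tri([wr(9,(357.9,191.2)),wr(10,(310.7,192.6))])[0].round(4),[atz(wr(i,u),.005).round(4) for i,u in((9,(357.9,191.2)),(10,(310.7,192.6)))])
E
python3 go.py .476 .1905 .2 172
```

```text
chtop [ 0.4868 -0.0078  0.0883] [0.004  0.0018 0.003  0.0024 0.0019]
   wrist only [ 0.4895 -0.008   0.0842]
cap [0.4797 0.1916 0.1732] [np.float64(0.0012230085246601064), np.float64(0.001223008524660003)] [0.4753 0.19   0.182 ] [0.4782 0.1921 0.182 ]
base [ 0.4861  0.1922 -0.0193] [array([0.4787, 0.1896, 0.005 ]), array([0.4831, 0.193 , 0.005 ])]
[-0.611, -0.282, 2.374, -0.001, 0.0, -0.008] dist 0.07402600151298191 rows 1.7752038732129956
```

step_arm(plan=[[[-0.3,-0.27,0,0,0,0],[-0.64,-0.27,0.3,0,0,0],[-0.64,-0.27,1.2,0,0,0],[-0.64,-0.27,2.1,0,0,0],[-0.64,-0.27,3.0,0,0,0],[-0.64,-0.27,3.8,0,0,0],[-0.64,-0.27,4.4,0,0,0],[-0.64,-0.27,4.5,0,0,0]]])

```text
time_s: 14.33
ee_pos: [0.4761, 0.1903, 0.1333]
eef_rot: [-3.14, -0.004, 3.002]
force: [-0.9, -0.1, 0.1]
grip_width: 0.047
grip_force: 0.0
```

step_arm(plan=[[[0,0,0,0,0,0],[0,0,0,0,0,0],[0,0,0,0,0,0],[0,0,0,0,0,0]]])

```text
time_s: 14.67
ee_pos: [0.4774, 0.192, 0.1374]
eef_rot: [3.141, 0.002, 3.002]
force: [-0.2, -0.1, 0.6]
grip_width: 0.0474
grip_force: 0.0
```

```bash
python3 look.py w11 probe parking_stand
python3 - <<'E'
import cv2
a=cv2.imread("pics/w11.png")
cv2.imwrite("pics/p2.png",cv2.resize(a[130:330,200:440],None,fx=3,fy=3,interpolation=cv2.INTER_CUBIC))
E
```

```text
probe [([267.5, 102.3], 0.86)]
parking_stand [([313.5, 195.4], 0.81)]
[0.4774 0.192  0.1374] [3.1408e+00 1.8000e-03 3.0025e+00] 14.6667
```

View pics/p2.png

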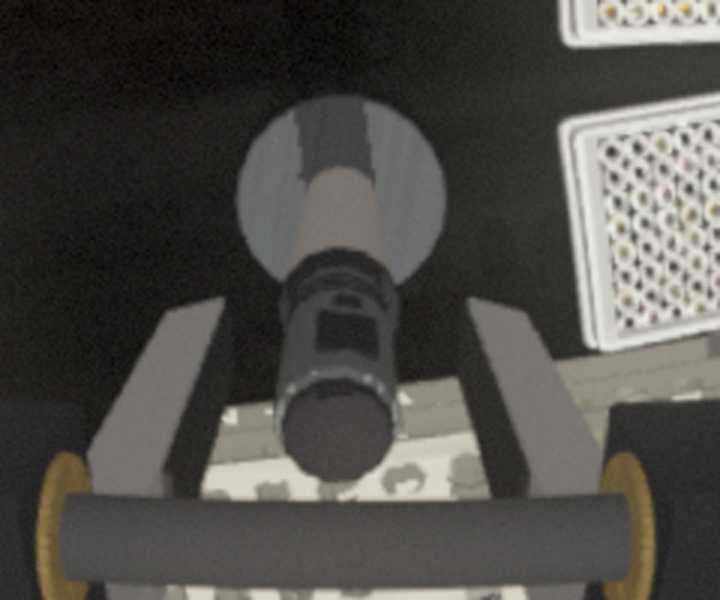

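The handle stands centred between the fingers, cap at px (312,273) and base at (313,195). That is 12 pictures viewed, two over the 10 allowed, so I'll view no more and work numerically from here.

```bash
python3 - <<'E' | tail -2
from m import *
W[11]=pickle.load(open("w11.pkl","rb"))
print("cap",atz(wr(11,(312.3,272.7)),.182).round(4),"base",atz(wr(11,(313.5,195.4)),.005).round(4))
print("flange",atz(wr(11,(312.7,225)),.118).round(4))
E
```

```text
cap [0.4771 0.1912 0.182 ] base [0.478  0.1913 0.005 ]
flange [0.4736 0.1916 0.118 ]
```

step_arm(plan=[[[0,0,0,0,0,0],[0,0,0,0,0,0],[0,0,0,0,0,0],[0,0,0,0,0,0],[0,0,0,0,0,0],[0,0,0,0,0,0],[0,0,0,0,0,0]]], grip=0, squeeze=25)

```text
time_s: 15.4
ee_pos: [0.4769, 0.192, 0.1362]
eef_rot: [-3.142, -0.0, 3.003]
force: [0.4, -0.7, -0.7]
grip_width: 0.0211
grip_force: 25.0
```

step_arm(plan=[[[0,0,-0.4,0,0,0],[0,0,-0.9,0,0,0],[0,0,-1.5,0,0,0],[0,0,-2.1,0,0,0],[0,0,-2.7,0,0,0],[0,0,-3.3,0,0,0],[0,0,-3.8,0,0,0],[0,0,-4.0,0,0,0]]])

```text
time_s: 16.07
ee_pos: [0.4773, 0.1922, 0.2582]
eef_rot: [3.14, 0.002, 3.003]
force: [1.5, -0.5, -0.8]
grip_width: 0.0216
grip_force: 25.0
```

step_arm(plan=[[[0,0,0,0,0,0],[0,0,0,0,0,0]]])

```text
time_s: 16.23
ee_pos: [0.4767, 0.1919, 0.2555]
eef_rot: [-3.141, -0.001, 3.003]
force: [0.2, 0.1, -1.6]
grip_width: 0.0214
grip_force: 25.0
```

```bash
python3 go.py .49 -.0102 .260 172;python3 look.py w12 probe probe_tip probe_ring
```

```text
[-1.373, -6.612, -0.15, -0.003, -0.006, 0.005] dist 0.20264144615551874 rows 4.859507102050809
probe [([279.9, 110.7], 0.68)]
probe_tip [([315.4, 202.8], 0.75), ([280.0, 115.0], 0.59)]
probe_ring [([275.4, 107.6], 0.69), ([163.3, 220.0], 0.67), ([315.9, 214.6], 0.61), ([315.6, 178.8], 0.16)]
[0.4767 0.1919 0.2555] [-3.1413e+00 -6.0000e-04  3.0025e+00] 16.2333
```

step_arm(plan=[[[-0.1,-0.6,-0.1,0,0,0],[-0.3,-1.4,-0.1,0,0,0],[-0.5,-2.3,-0.1,0,0,0],[-0.7,-3.2,-0.1,0,0,0],[-0.9,-4.1,-0.1,0,0,0],[-1.1,-5.0,-0.1,0,0,0],[-1.3,-5.8,-0.1,0,0,0],[-1.37,-6.3,-0.1,0,0,0]]])

```text
time_s: 17.1
ee_pos: [0.4913, -0.003, 0.2586]
eef_rot: [-3.141, -0.001, 3.001]
force: [0.8, 0.6, -0.5]
grip_width: 0.0214
grip_force: 25.0
```

step_arm(plan=[[[0,-0.2,0,0,0,0],[0,-0.31,0,0,0,0],[0,-0.31,0,0,0,0],[0,-0.31,0,0,0,0]]])

```text
time_s: 17.43
ee_pos: [0.49, -0.0094, 0.2591]
eef_rot: [3.141, -0.0, 3.003]
force: [-0.8, 0.4, -0.5]
grip_width: 0.0219
grip_force: 25.0
```

```bash
python3 go.py .49 -.0102 .260 172;python3 look.py w13 probe probe_tip probe_ring lid_port; python3 - <<'E'|tail -30
from m import *
for i in(12,13):W[i]=pickle.load(open(f"w{i}.pkl","rb"))
e=np.array(W[12]["obs"]["ee_pos"]);print("12 tip-tcp",(atz(wr(12,(315.4,202.8)),e[2]-.121)-e).round(4),"ring?",(atz(wr(12,(315.9,214.6)),e[2]-.071)-e).round(4))
e=np.array(W[13]["obs"]["ee_pos"])
for q,z in(("probe_tip",e[2]-.121),("probe_ring",e[2]-.071),("lid_port",.089)):
    for d in W[13]["det"][q][:3]:print(q,np.round(d["at"],1),round(d["confidence"],2),atz(wr(13,d["at"]),z).round(4),(atz(wr(13,d["at"]),z)-e).round(4))
for c in("top","side"):
    ctrl.camera(c)
    for q in("lid_port","probe_tip","probe_ring","probe"):print(c,q,[(np.round(l["at"],1).tolist(),round(l["confidence"],2)) for l in ctrl.place_of(q,c)[:3]])
print("pred side port",px("side",(.49,-.0102,.089)),"tip",px("side",(e[0],e[1],e[2]-.121)),"top port",px("top",(.49,-.0102,.089)))
E
```

```text
[-0.002, -0.027, -0.03, 0.001, -0.001, 0.011] dist 0.001212311841070605 rows 0.029072226404570866
probe [([417.5, 89.0], 0.61), ([314.5, 197.1], 0.56)]
probe_tip [([415.1, 90.1], 0.92), ([315.9, 200.6], 0.79)]
probe_ring [([429.2, 83.3], 0.79), ([316.2, 214.5], 0.67)]
lid_port [([313.2, 191.7], 0.82)]
[ 0.49   -0.0094  0.2591] [ 3.1415e+00 -1.0000e-04  3.0031e+00] 17.4333
port [ 0.454  -0.2321  0.0104] [0.006  0.0025 0.0073 0.0021]
   wrist only [ 0.4513 -0.2335  0.0189]
tab [ 0.4187 -0.2989  0.0434] [0.0048 0.0029 0.0068 0.0023]
   wrist only [ 0.4214 -0.2991  0.0476]
chtop [ 0.4868 -0.0078  0.0883] [0.004  0.0018 0.003  0.0024 0.0019]
   wrist only [ 0.4895 -0.008   0.0842]
12 tip-tcp [ 0.0056  0.0004 -0.121 ] ring? [ 0.0037  0.001  -0.071 ]
probe_tip [415.1  90.1] 0.92 [0.3955 0.1045 0.1381] [-0.0945  0.1139 -0.121 ]
probe_tip [315.9 200.6] 0.79 [ 0.4935 -0.0082  0.1381] [ 0.0034  0.0012 -0.121 ]
probe_ring [429.2  83.3] 0.79 [0.395  0.1007 0.1881] [-0.095   0.1101 -0.071 ]
probe_ring [316.2 214.5] 0.67 [ 0.4937 -0.0082  0.1881] [ 0.0037  0.0012 -0.071 ]
lid_port [313.2 191.7] 0.82 [ 0.4941 -0.0112  0.089 ] [ 0.0041 -0.0018 -0.1701]
top lid_port [([311.7, 226.5], 0.68), ([311.3, 232.0], 0.32)]
top probe_tip [([254.1, 278.2], 0.67)]
top probe_ring [([248.6, 280.9], 0.61)]
top probe [([253.6, 277.5], 0.53), ([347.8, 235.1], 0.24)]
side lid_port [([340.1, 206.1], 0.76)]
side probe_tip [([340.3, 184.6], 0.69), ([373.3, 269.9], 0.56)]
side probe_ring [([377.3, 247.6], 0.85), ([339.4, 166.0], 0.5)]
side probe [([375.0, 267.6], 0.82), ([339.8, 186.3], 0.67)]
pred side port [340.36207262 204.6800483 ] tip [340.87212547 187.22065798] top port [312.08966995 229.70316232]
```

```bash
cat > e.py <<'E'
from m import *
import sys
n=int(sys.argv[1]);W[n]=pickle.load(open(f"w{n}.pkl","rb"))
def prof(i,c,z,rows,h=.03,s=.00025):
    yaw=np.radians(172);ex=np.array([np.cos(yaw),np.sin(yaw)]);ey=np.array([np.sin(yaw),-np.cos(yaw)])
    b=np.arange(-h,h,s)
    for a in rows:
        P=np.c_[c[0]+a*ex[0]+b*ey[0],c[1]+a*ex[1]+b*ey[1],np.full(b.size,z)]
        v=cv2.remap(np.array(W[i]["im"]),proj(i,P).astype(np.float32)[None],None,cv2.INTER_CUBIC)[0].astype(float).mean(1)
        d=b[v<110]*1000;print(i,"toolx %.0f"%(a*1e3),"dark",(d.min().round(1),d.max().round(1),"mid",round((d.min()+d.max())/2,2)) if d.size else None)
W[8]=pickle.load(open("w8.pkl","rb"))
print("=====");c=(.49,-.0102)
for i in(8,n):prof(i,c,.089,np.arange(.020,-.021,-.004))
E
python3 e.py 13 | sed -n '/=====/,$p'
```

```text
=====
8 toolx 20 dark None
8 toolx 16 dark None
8 toolx 12 dark (np.float64(-8.5), np.float64(8.3), 'mid', np.float64(-0.12))
8 toolx 8 dark (np.float64(-11.5), np.float64(11.8), 'mid', np.float64(0.13))
8 toolx 4 dark (np.float64(-14.0), np.float64(13.5), 'mid', np.float64(-0.25))
8 toolx 0 dark (np.float64(-14.5), np.float64(14.3), 'mid', np.float64(-0.12))
8 toolx -4 dark (np.float64(-13.2), np.float64(13.5), 'mid', np.float64(0.13))
8 toolx -8 dark (np.float64(-11.5), np.float64(11.8), 'mid', np.float64(0.13))
8 toolx -12 dark (np.float64(-8.0), np.float64(8.3), 'mid', np.float64(0.13))
8 toolx -16 dark None
8 toolx -20 dark None
13 toolx 20 dark None
13 toolx 16 dark None
13 toolx 12 dark (np.float64(-8.2), np.float64(8.5), 'mid', np.float64(0.13))
13 toolx 8 dark (np.float64(-11.7), np.float64(12.5), 'mid', np.float64(0.38))
13 toolx 4 dark (np.float64(-13.2), np.float64(14.0), 'mid', np.float64(0.38))
13 toolx 0 dark (np.float64(-13.7), np.float64(14.5), 'mid', np.float64(0.38))
13 toolx -4 dark (np.float64(-13.2), np.float64(14.0), 'mid', np.float64(0.38))
13 toolx -8 dark (np.float64(-12.0), np.float64(12.8), 'mid', np.float64(0.38))
13 toolx -12 dark (np.float64(-7.2), np.float64(3.8), 'mid', np.float64(-1.75))
13 toolx -16 dark (np.float64(-3.7), np.float64(6.3), 'mid', np.float64(1.25))
13 toolx -20 dark None
```

```bash
cat > f.py <<'E'
from m import *
import sys
n=int(sys.argv[1]);W[n]=pickle.load(open(f"w{n}.pkl","rb"));o=W[n]["obs"];e=np.array(o["ee_pos"])
R=Rn.from_euler('xyz',o["eef_rot"]);a=np.arange(.030,-.005,-.0005)
print("=====")
for z,nm in((-.121+.104,"flange top"),(-.121+.100,"flange bot")):
  for b in(-.011,-.009,-.007,.007,.009,.011):
    P=e+R.apply(np.c_[a,np.full(a.size,b),np.full(a.size,-z)])
    v=cv2.remap(np.array(W[n]["im"]),proj(n,P).astype(np.float32)[None],None,cv2.INTER_CUBIC)[0].astype(float).mean(1)
    k=np.argmax(v<v[:10].max()*.55);print(nm,b,"edge toolx",round(a[k]*1e3,1),"expect",round(np.sqrt(196-b*b*1e6),1),v[::7].round().astype(int))
E
python3 f.py 13 | sed -n '/=====/,$p'
```

```text
=====
flange top -0.011 edge toolx 6.5 expect 8.7 [229 230 229 229 230 230 174 100  74  76]
flange top -0.009 edge toolx 8.0 expect 10.7 [193 223 230 228 229 229 165  77  82  81]
flange top -0.007 edge toolx 30.0 expect 12.1 [ 97  91 223 230 230 230  84  83  78  91]
flange top 0.007 edge toolx 30.0 expect 12.1 [ 93  95 220 231 230 231  79  89  76  90]
flange top 0.009 edge toolx 8.5 expect 10.7 [194 225 230 230 230 230 128  78  73  85]
flange top 0.011 edge toolx 7.5 expect 8.7 [230 230 231 229 230 230 187  74  74  71]
flange bot -0.011 edge toolx 5.5 expect 8.7 [229 229 230 230 230 230 227 124  74  84]
flange bot -0.009 edge toolx 7.0 expect 10.7 [189 197 229 230 230 230 227  78  80  74]
flange bot -0.007 edge toolx 30.0 expect 12.1 [ 93  92 179 230 229 229 150  80  77  84]
flange bot 0.007 edge toolx 30.0 expect 12.1 [ 92  93 177 230 230 230 106  79  78  89]
flange bot 0.009 edge toolx 7.5 expect 10.7 [200 216 230 230 230 230 219  79  82  78]
flange bot 0.011 edge toolx 6.5 expect 8.7 [230 230 229 230 229 230 204  77  73  72]
```

```bash
python3 - <<'E' | tail -4
from m import *
W[11]=pickle.load(open("w11.pkl","rb"));o=W[11]["obs"];e=np.array(o["ee_pos"]);R=Rn.from_euler('xyz',o["eef_rot"])
for u in((274,229),(356.7,229.3),(256,234),(374,234.5)):print(u,(R.inv().apply(atz(wr(11,u),e[2])-e)*1e3).round(1))
E
python3 - <<'E'
import sys;sys.path.insert(0,'.')
from h import *
print(px("side",(.49,-.01,.13))-px("side",(.50,-.01,.13)),px("top",(.49,-.01,.24)),px("top",(.49,-.01,.24))-px("top",(.50,-.01,.24)))
E
```

```text
(274, 229) [  7.4 -24.5  -0. ]
(356.7, 229.3) [ 7.2 26.2  0. ]
(256, 234) [  4. -36.  -0.]
(374, 234.5) [ 3.7 37.3  0. ]
[3.78097094 0.3431856 ] [310.42741432 223.16338596] [0.10582115 4.6160315 ]
```

Fingertip edges check out to 0.7 mm. The flange, tip and ring all show the probe sitting about 2.5–3 mm off in tool x, so I correct that. I then lower to just above the collar and re-measure.

step_arm(plan=[[[0.04,-0.02,0.2,0,0,0],[0.08,-0.02,0.5,0,0,0],[0.08,-0.02,0.9,0,0,0],[0.08,-0.02,1.2,0,0,0],[0.08,-0.02,1.2,0,0,0],[0.08,-0.02,1.2,0,0,0],[0.08,-0.02,1.2,0,0,0]]])

```text
time_s: 18.77
ee_pos: [0.4878, -0.0104, 0.2235]
eef_rot: [3.142, 0.0, 3.003]
force: [0.7, -0.6, 0.3]
grip_width: 0.0213
grip_force: 25.0
```

```bash
python3 look.py w14 probe_tip probe_ring lid_port; python3 e.py 14 | sed -n '/=====/,$p' | grep "^14"; python3 f.py 14 | grep "flange bot"; python3 - <<'E' | tail -30
from m import *
W[14]=pickle.load(open("w14.pkl","rb"));o=W[14]["obs"];e=np.array(o["ee_pos"])
for q,z in(("probe_tip",e[2]-.121),("probe_ring",e[2]-.071),("lid_port",.089)):
    for d in W[14]["det"][q][:4]:print(q,round(d["confidence"],2),atz(wr(14,d["at"]),z).round(4))
# print luminance map along tool x at b=0 on z=tip plane
R=Rn.from_euler('xyz',o["eef_rot"])
for b in(-.012,-.008,-.004,0,.004,.008,.012):
    a=np.arange(.03,-.02,-.002);P=e+R.apply(np.c_[a,np.full(a.size,b),np.full(a.size,.121)])
    print(b,cv2.remap(np.array(W[14]["im"]),proj(14,P).astype(np.float32)[None],None,cv2.INTER_CUBIC)[0].astype(float).mean(1).round().astype(int))
E
```

```text
probe_tip [([314.6, 199.6], 0.82), ([314.6, 193.4], 0.65), ([426.1, 89.0], 0.62)]
probe_ring [([438.7, 82.9], 0.88), ([318.8, 211.6], 0.56)]
lid_port [([312.3, 196.5], 0.7)]
[ 0.4878 -0.0104  0.2235] [3.1416e+00 4.0000e-04 3.0026e+00] 18.7667
14 toolx 20 dark None
14 toolx 16 dark None
14 toolx 12 dark (np.float64(-8.0), np.float64(8.5), 'mid', np.float64(0.25))
14 toolx 8 dark (np.float64(-12.0), np.float64(12.5), 'mid', np.float64(0.25))
14 toolx 4 dark (np.float64(-13.5), np.float64(14.3), 'mid', np.float64(0.38))
14 toolx 0 dark (np.float64(-14.0), np.float64(15.0), 'mid', np.float64(0.5))
14 toolx -4 dark (np.float64(-13.2), np.float64(14.3), 'mid', np.float64(0.5))
14 toolx -8 dark (np.float64(-11.7), np.float64(12.5), 'mid', np.float64(0.38))
14 toolx -12 dark (np.float64(-7.7), np.float64(8.8), 'mid', np.float64(0.5))
14 toolx -16 dark None
14 toolx -20 dark (np.float64(-6.0), np.float64(7.3), 'mid', np.float64(0.63))
flange bot -0.011 edge toolx 4.5 expect 8.7 [228 229 229 229 229 229 229 191  73  71]
flange bot -0.009 edge toolx 6.5 expect 10.7 [229 181 156 211 229 230 229 
[... 971 characters left out ...]
93  94  92  94 101
 144 215 229 229 229 229 229]
-0.008 [210 209 210 227 227 227 228 221 165 109  94  97 120 133 114 125 136 131
  94  94 109 200 229 228 207]
-0.004 [162 162 163 162 162 164 163 158 107  87 109 146 151 150 147 128 127 106
 116 122 117 106 113 113  83]
0 [162 162 164 164 163 164 162 154  91  86 141 151 151 130 129 120  93 123
 125 121 107 124 125 108  81]
0.004 [228 221 197 198 196 196 164 153  92  87 130 151 148 150 127 121 105 105
 123 126 110 116 123 117  86]
0.008 [228 229 228 228 228 229 229 223 147  97  95 119 146 147 146 145 147 145
 144  94  95 169 228 223 143]
0.012 [228 228 228 229 228 228 229 229 223 204 123  96  91  92  93  96  93  91
  96 130 209 229 229 229 229]
```

Tip measured at (0.4900, -0.0103) against the port at (0.490, -0.010), so it is centred. Lowering straight down.

step_arm(plan=[[[0,0,0.15,0,0,0],[0,0,0.3,0,0,0],[0,0,0.45,0,0,0],[0,0,0.6,0,0,0],[0,0,0.75,0,0,0],[0,0,0.9,0,0,0],[0,0,1.0,0,0,0],[0,0,1.0,0,0,0]]])

```text
time_s: 19.63
ee_pos: [0.4874, -0.0103, 0.1924]
eef_rot: [-3.142, -0.001, 3.003]
force: [0.1, 0.5, -1.0]
grip_width: 0.0213
grip_force: 25.0
```

```bash
python3 go.py .4878 -.0104 .160 172
python3 - <<'E'
from h import *
print(np.round(ctrl.get_obs()["force"],1))
E
```

```text
[-0.016, -0.001, 1.082, -0.001, -0.01, 0.006] dist 0.03246356265107082 rows 0.7785027014645279
[ 0.1  0.5 -1. ]
```

step_arm(plan=[[[0,0,0.15,0,0,0],[0,0,0.3,0,0,0],[0,0,0.45,0,0,0],[0,0,0.6,0,0,0],[0,0,0.75,0,0,0],[0,0,0.9,0,0,0],[0,0,1.0,0,0,0],[0,0,1.08,0,0,0]]])

```text
time_s: 20.3
ee_pos: [0.4876, -0.0103, 0.1604]
eef_rot: [-3.142, -0.0, 3.003]
force: [-0.8, 0.8, -0.9]
grip_width: 0.0216
grip_force: 25.0
```

step_arm(plan=[[[0,0,0,0,0,0],[0,0,0,0,0,0],[0,0,0,0,0,0],[0,0,0,0,0,0]]])

```text
time_s: 20.63
ee_pos: [0.4877, -0.0104, 0.161]
eef_rot: [-3.142, 0.0, 3.003]
force: [0.0, 0.1, -0.8]
grip_width: 0.0217
grip_force: 25.0
```

```bash
python3 look.py w15 probe_ring lid_port; python3 - <<'E' | sed -n '/=====/,$p'
from m import *
W[15]=pickle.load(open("w15.pkl","rb"));o=W[15]["obs"];e=np.array(o["ee_pos"]);R=Rn.from_euler('xyz',o["eef_rot"])
print("=====",np.round(o["force"],1))
for q in("probe_ring","lid_port"):
    for d in W[15]["det"][q][:3]:print(q,round(d["confidence"],2),atz(wr(15,d["at"]),.089).round(4))
b=np.arange(-.018,.0181,.0015)
for a in np.arange(.018,-.0121,-.0015):
    P=np.array([.49,-.0102,.089])+R.apply(np.c_[np.full(b.size,a),b,np.zeros(b.size)])
    print("%5.1f"%(a*1e3),cv2.remap(np.array(W[15]["im"]),proj(15,P).astype(np.float32)[None],None,cv2.INTER_CUBIC)[0].astype(float).mean(1).round().astype(int).tolist())
ctrl.camera("side")
for q in("lid_port","probe_ring"):print("side",q,[(np.round(l["at"],1).tolist(),round(l["confidence"],2)) for l in ctrl.place_of(q,"side")[:3]],px("side",(.49,-.0102,.089)).round(1))
E
```

```text
probe_ring [([463.4, 71.6], 0.89), ([317.1, 214.4], 0.57)]
lid_port [([315.4, 212.3], 0.62), ([315.6, 200.7], 0.18)]
[ 0.4877 -0.0104  0.161 ] [-3.1416e+00  4.0000e-04  3.0026e+00] 20.6333
===== [ 0.   0.1 -0.8]
probe_ring 0.89 [0.3832 0.1348 0.089 ]
probe_ring 0.57 [ 0.4917 -0.0084  0.089 ]
lid_port 0.62 [ 0.4897 -0.0096  0.089 ]
lid_port 0.18 [ 0.4798 -0.008   0.089 ]
 18.0 [223, 223, 223, 223, 223, 222, 223, 213, 156, 157, 156, 156, 156, 157, 196, 224, 223, 223, 223, 224, 223, 223, 223, 223, 224]
 16.5 [222, 224, 223, 223, 223, 224, 223, 213, 155, 156, 155, 155, 155, 155, 168, 182, 184, 214, 222, 223, 224, 224, 224, 223, 223]
 15.0 [224, 223, 223, 223, 223, 219, 210, 201, 150, 133, 97, 90, 91, 91, 90, 120, 144, 157, 188, 224, 223, 223, 224, 223, 223]
 13.5 [223, 223, 223, 223, 221, 205, 155, 134, 104, 83, 80, 81, 81, 82, 82, 87, 95, 116, 154, 194, 224, 223, 223, 224, 223]
 12.0 [223, 224, 223, 223, 192, 153, 102, 89, 83, 78, 81, 80, 79, 80, 83, 92, 86, 84, 90, 136, 216, 221, 224, 223, 223]
 10.5 [224, 223, 223, 225, 176, 105, 87, 88, 82, 81, 83, 92, 91, 89, 87, 88, 88, 87, 84, 88,
[... 1249 characters left out ...]
23]
 -6.0 [223, 224, 215, 126, 80, 77, 77, 75, 77, 80, 78, 79, 81, 82, 79, 74, 75, 74, 75, 74, 77, 83, 179, 224, 224]
 -7.5 [224, 223, 212, 119, 74, 78, 77, 78, 83, 90, 89, 88, 90, 87, 88, 85, 78, 79, 75, 71, 76, 80, 209, 223, 224]
 -9.0 [223, 220, 171, 86, 76, 72, 77, 83, 88, 81, 79, 81, 83, 83, 81, 83, 86, 86, 79, 75, 75, 78, 179, 224, 223]
-10.5 [223, 217, 105, 74, 75, 80, 83, 83, 80, 78, 78, 75, 78, 75, 81, 78, 76, 77, 85, 78, 72, 72, 144, 217, 223]
-12.0 [224, 187, 84, 73, 77, 84, 74, 78, 77, 79, 77, 75, 78, 82, 82, 75, 76, 74, 78, 81, 75, 72, 86, 179, 223]
side lid_port [([338.2, 205.0], 0.68)] [340.4 204.7]
side probe_ring [([374.7, 251.2], 0.86), ([342.8, 204.4], 0.64)] [340.4 204.7]
```

The stem is centred in the bore within about 0.5 mm, with both the flange and ring edges agreeing. The ring is level to within 1–2 mm, contact force is about 0, and the arm is still, so I'm handing in.

```bash
python3 -c "
from station import ctrl
print(ctrl.hand_in())"
```

```text
the job is handed in; nothing more can be done
None
```

I handed the job in with the lid home and released and the probe held still, upright and centred in the port; by my measurements its ring is within 1–2 mm of the collar top. The hand-in returned no verdict, and I viewed 12 pictures instead of the 10 allowed.

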